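Feed the clutch release bearing down the wide chute

TASK

Pick up the clutch release bearing (the grey part with the raised collar), set it collar up on the upper half of the wide, empty sloping chute and let it go right there, on or just above the sheet, so that it slides down by itself and comes to rest flat against the stop. Do not drop it from a height and do not push or carry it down the slope. Leave the plain grey ring of the same width, which has no collar, where it lies.

Things in the scene. Friction and masses are not known exactly. Their poses are not given: they have to be found in the camera images.
- bearing: Clutch release bearing, matt grey, 0.35 kg, standing collar up on the tiles: a round race 62 mm wide and 14 mm tall, topped by a coaxial collar 44 mm wide and 26 mm tall (40 mm in all) with a 30 mm bore. Origin: centre of its underside; z up along its axis. Grip it by the collar, 14 to 40 mm above the underside.
- lane: Wide empty chute, fixed: slick sheet 260 mm long, 90 mm wide between 12 mm high side walls, sloping 30 deg down towards the robot. Origin: on the sheet, on its centre line, at the stop (24 mm high plate at the low end), 50 mm above the table. x: up the slope to the open upper end, y: across, z: square to the sheet, up. The bearing slides freely and rests at the stop with its origin at x = 31 mm.
- narrow_lane: The narrow chute beside it, not to be used: same length, slope and frame, but only 44 mm wide inside, with two bronze fork pads already at its stop.
- ring: Plain grey spacer ring, a look-alike to leave alone: 62 mm in diameter, 24 mm tall, bore 40 mm, no collar. Origin: centre of its underside; z up.
There are look-alikes about, which are no part of the job. Leave any turquoise or yellow look-alike of the bearing alone.

How it is judged:
On the way:
1. the bearing rests or slides on the upper half of the wide chute (x of bearing in the frame of lane between 0.12 and 0.26 m and y of bearing in the frame of lane between -0.03 and 0.03 m and z of bearing in the frame of lane between -0.01 and 0.03 m and contact force between bearing and lane above 0.2 N), for 0.04 s.
At the end, for the whole second after the job is handed in: The bearing lies flat in the wide chute, collar up (within 10 degrees of the sheet), against the stop (its centre within about 14 mm of where it touches the stop, and within 20 mm of the centre line), released and at rest; the plain ring is within 20 mm of where it started (x of bearing in the frame of lane between 0.02 and 0.045 m and y of bearing in the frame of lane between -0.02 and 0.02 m and z of bearing in the frame of lane between -0.006 and 0.01 m and angle between the z axis of bearing and the z axis of lane, either way round below 0.17 rad and linear speed of bearing below 0.02 m/s and contact force between the fingers and bearing below 0.05 N and distance of ring from where it was at the start of the episode below 0.02 m).
It fails at once if the bearing is let go more than 50 mm above the wide chute's sheet (contact force between the fingers and bearing below 0.01 N and x of bearing in the frame of lane between 0 and 0.28 m and y of bearing in the frame of lane between -0.06 and 0.06 m and z of bearing in the frame of lane above 0.05 m).
It fails at once if the fingers push or carry the bearing on the lower part of the wide chute (less than 100 mm from the stop, within 40 mm of the sheet) (contact force between the fingers and bearing above 0.3 N and x of bearing in the frame of lane between -0.03 and 0.1 m and y of bearing in the frame of lane between -0.06 and 0.06 m and z of bearing in the frame of lane between -0.02 and 0.04 m).
It fails at once if the plain ring is moved by more than 20 mm (distance of ring from where it was at the start of the episode above 0.02 m).
It also fails if it takes over 42 s, if anything falls off the work surface, if the arm or the gripper's body presses on something with over 40 N, if the wrist force passes 120 N, or if a joint passes its speed limit or range.

ROBOT

A 6-joint arm with a two-finger parallel gripper is mounted at the origin on the work surface. World frame = base frame: x ahead of the robot, y to its left, z up, the work surface at z = 0. Lengths are in m, angles in rad, forces in N, time in s.
With the tool pointing down it reaches from about 0.35 to 0.85 m from the base axis. Payload 8.1 kg.
Tool frame: the origin (TCP) lies on the centre line of the jaws, within the pads' length; the fingertips stand env.nose_length ahead of it and the grasp point (between the pads) lies 8 mm behind it (env.nose_length is the distance from the TCP to the fingertips, in m); z points along the fingers, y is the direction in which the jaws open and shut (so a half turn about z gives the same grasp; the last joint's range is limited). The gripper opens to 85 mm and grips with 20 to 120 N. Pads are 22 mm wide; open, the fingers measure 114 mm over their backs; the gripper's body (76 mm by 85 mm) begins 54 mm behind the grasp point. The pads swing forward as they close: fully open they stand 13 mm farther back than shut.
Start: joints at [-1.211, 0.13, 1.488, -0, 1.523, -0.085], TCP at [0.258, -0.542, 0.242] pointing down, gripper open.
Joint ranges: [-2.96, 2.96], [-0.89, 2.26], [0.02, 2.5], [-1.34, 4.48], [0, 2.73], [-2.66, 2.66]. Speed limits (rad/s): [2.39, 2.39, 2.79, 3.14, 3.14, 3.14].

INTERFACE

Orientations are given as [roll, pitch, yaw] about the fixed x, y, z axes, in that order (R = Rz(yaw) Ry(pitch) Rx(roll)).
In Python, from station import env gives the robot as it stands. The module is installed in compiled form; this text tells all that it offers.
- The arm moves only by the tool apply_moves, never from a script. Its argument "steps" is a list of rows, each a list of 7 numbers: the opening in per cent of the stroke, from 0 (shut) to 100 (fully open), then the shift along the tool's x, y, z in cm, then the turn, a rotation vector about the tool's x, y, z in degrees. A call has 1 to 10 rows; each row is the pose to reach, as a shift and turn from the pose commanded when the call began, along the tool's axes at that moment; what a row does not reach only later rows make up. A row lasts 1/10 s, in which the tool goes at most 50 mm and 8.59 degrees, less where a joint would pass 70% of its speed; a pose out of reach is approached as far as the arm can. A call with a gripper value outside its range is refused whole. The fingers move at their own pace and stop on an object; the grip force is fixed at half the most. Time passes only in rows, so rows that repeat a pose let the fingers close. It gives the time, the measured TCP pose, the force and the opening at its end, in the units of the state.
- env.state(): the state, without advancing time (a new reading comes with each control period).
- env.read_camera(name): name is "side" or "top" or "wrist"; returns the picture (420x560x3 uint8, red, green, blue); there is no depth.
- env.calibration(name): a dict with "intrinsics" (3x3 intrinsics, pixels), "rvec" (rotation vector, rad) and "tvec" (3), from world to camera coordinates, as OpenCV has them; the wrist camera has in their place "tool_from_camera" (4x4, takes a point from camera to tool coordinates, whose origin is the TCP and whose axes are the flange's). Camera axes: x right, y down, z forward; pixel columns grow to the right and rows downward; lengths in m; the calibration is good to about 2 mm. A picture is of the moment at which its call begins: read the wrist's pose just before it. calibration takes no time and is no camera call.
- env.sign_off(): hands the job in, once; it reports no verdict.
The state is a dict: "time_s": time; "qpos": joint angles; "joint_velocities": joint speeds; "tau": joint torques, N m; "tool_pos": TCP position; "tcp_rot": TCP orientation; "contact_force": force on the tool from outside, world axes, zero at the start; "moment": the same for the moment, N m; "finger_gap": finger opening in m.
Only numpy, scipy, OpenCV 4.12 (cv2) and the standard library are available. Lean on these libraries where they do the work, as an engineer would, in place of code of your own. Each camera call takes 0.05 s, during which the arm holds its last target.

## Working session

There is one attempt and no reset: what is moved stays moved. The work goes in short steps, Python scripts to look and compute and a tool call to move; the robot and the scene stay as the last step left them, time stands still between calls to the robot, and variables do not carry over. Pictures are saved under pics/ and viewed, and the job is handed in when it is done.

Besides the shell and the picture viewer there is one more tool, called after "Call:" in YAML: its name, and indented under it one key for each argument. apply_moves: Moves the arm, as the interface text tells. Its arguments: {"type":"object","properties":{"steps":{"type":"array","items":{"type":"array","items":{"type":"number"}}}},"required":["steps"]}

```bash
mkdir -p pics; python3 - <<'E'
from station import env
import cv2,numpy as np
print(env.state()); print(env.nose_length)
for n in("top","side","wrist"):
    im=env.read_camera(n); cv2.imwrite(f"pics/{n}0.png",im[:,:,::-1]); 
    c=env.calibration(n); print(n,c)
E
```

```text
{'time_s': 0.0, 'qpos': array([-1.21140661e+00,  1.31170502e-01,  1.48927969e+00,  2.10961125e-05,
        1.52300336e+00, -8.54123458e-02]), 'joint_velocities': array([ 8.79934406e-04,  7.39232278e-05,  1.61017124e-03,  2.36057696e-04,
       -2.01167725e-03, -3.63523693e-04]), 'tau': array([ 2.90103917e-04, -5.69406724e+01, -5.00549948e+01, -3.53184532e-05,
        1.46006458e-02,  1.92342270e-05]), 'tool_pos': array([ 0.25800052, -0.54110949,  0.24123861]), 'tcp_rot': array([-3.13974034e+00, -1.79743661e-04,  4.44800865e-01]), 'contact_force': array([0.70297529, 0.14425856, 1.13199899]), 'moment': array([-0.00738588, -0.02243039, -0.01944491]), 'finger_gap': 0.08539711168135235}
0.011
top {'intrinsics': array([[473.89727103,   0.        , 280.26542149],
       [  0.        , 473.89727103, 209.98045635],
       [  0.        ,   0.        ,   1.        ]]), 'rvec': array([ 2.19120263, -2.16151646,  0.09427875]), 'tvec': array([0.00308322, 0.47280515, 1.37192732])}
side {'intrinsics': array([[404.93856761,   0.        , 274.22640287],
       [  0.        , 404.93856761, 206.09464276],
       [  0.        ,   0.        ,   1.        ]]), 'rvec': array([ 0.56593285, -2.7523968 ,  1.0189958 ]), 'tvec': array([0.40578182, 0.16361994, 0.92653795])}
wrist {'intrinsics': array([[307.25935838,   0.        , 278.82773701],
       [  0.        , 307.25935838, 209.30220818],
       [  0.        ,   0.        ,   1.        ]]), 'tool_from_camera': array([[ 3.91085063e-04, -9.50782572e-01, -3.09858593e-01,
         7.82843153e-02],
       [ 9.99999858e-01,  4.84362723e-04, -2.24097799e-04,
        -7.55776490e-04],
       [ 3.63152234e-04, -3.09858461e-01,  9.50782626e-01,
        -1.32436580e-01],
       [ 0.00000000e+00,  0.00000000e+00,  0.00000000e+00,
         1.00000000e+00]])}
```

View pics/top0.png

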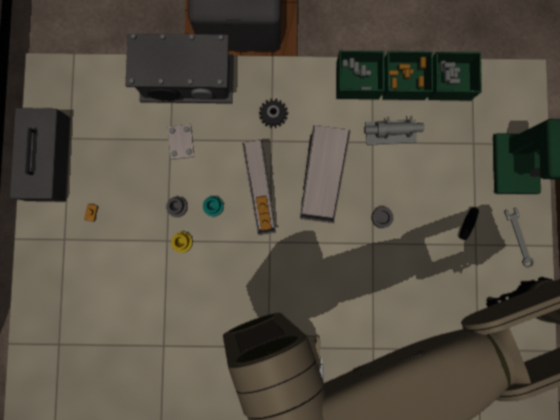

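View pics/side0.png

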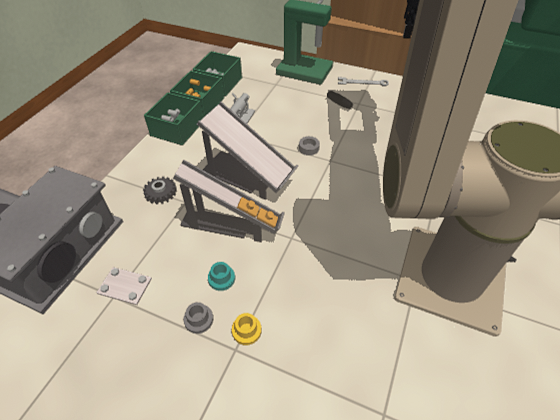

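View pics/wrist0.png

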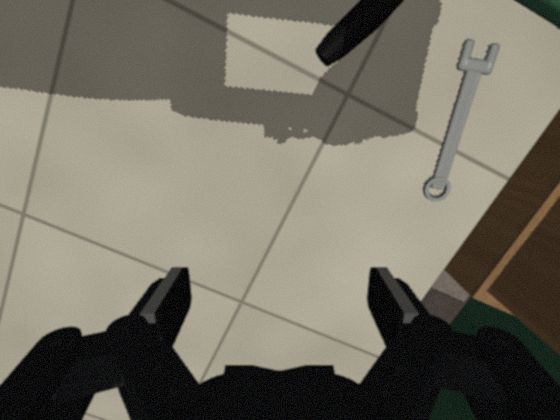

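The top view shows a grey part at (177,206), a turquoise one at (213,206), a yellow one at (181,242) and another grey part at (381,216). The wide chute is near (326,172) and the narrow one near (258,185). In the side view the grey part at (198,317) seems to have a collar, while the one at (309,145) looks like a flat ring. I'll confirm with enlarged crops.

```bash
python3 - <<'E'
import cv2,numpy as np
t=cv2.imread("pics/top0.png");s=cv2.imread("pics/side0.png")
def g(im,x0,y0,w,h,k): return cv2.resize(im[y0:y0+h,x0:x0+w],None,fx=k,fy=k,interpolation=cv2.INTER_CUBIC)
a=g(s,170,290,60,50,5);b=g(s,280,120,60,50,5)
c=g(t,150,180,60,50,5);d=g(t,352,190,60,50,5)
cv2.imwrite("pics/crop1.png",np.vstack([np.hstack([a,b]),np.hstack([c,d])]))
cv2.imwrite("pics/crop2.png",np.clip(g(t,230,110,130,120,5)*1.4,0,255))
cv2.imwrite("pics/crop3.png",g(s,165,90,140,160,5)[:, :])
E
```

```text
[ WARN:0@0.066] global loadsave.cpp:1063 imwrite_ Unsupported depth image for selected encoder is fallbacked to CV_8U.
```

View pics/crop1.png

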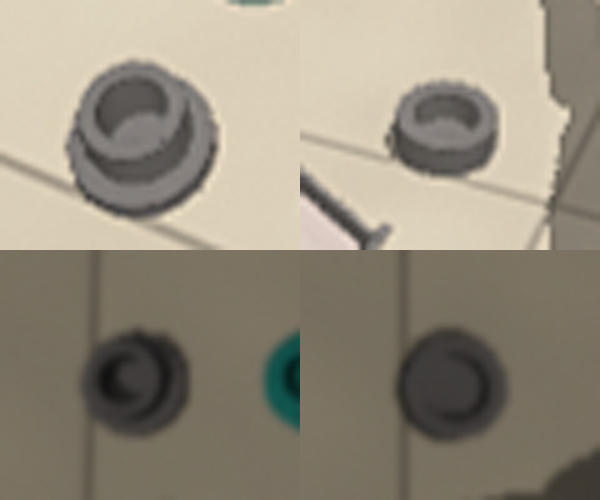

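View pics/crop2.png

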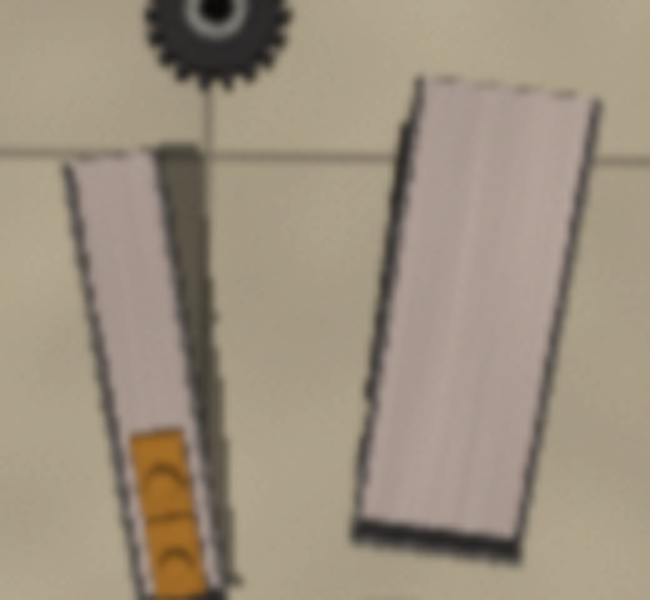

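View pics/crop3.png

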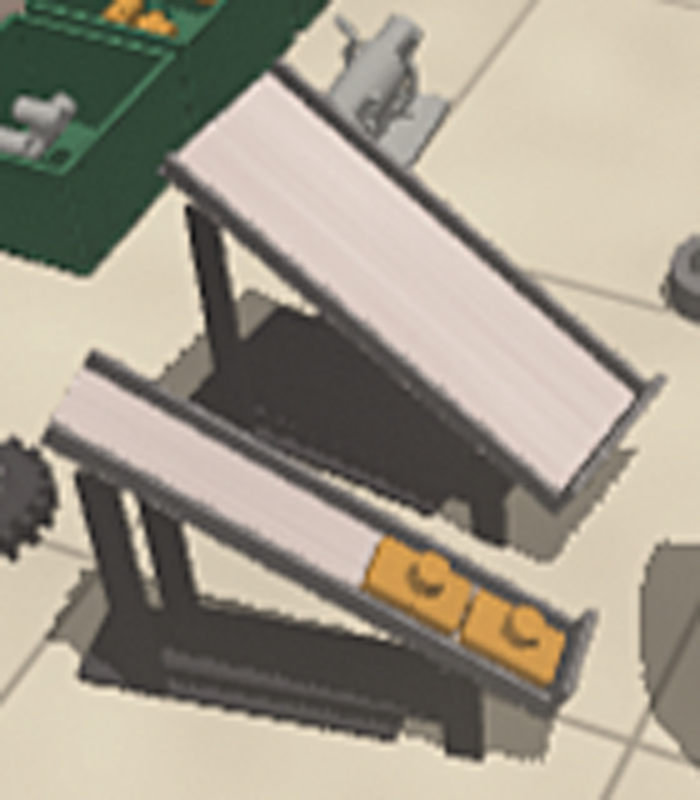

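The crops confirm it. The bearing is the grey part at top (177,206), side (198,317), because it has a raised collar. The grey part at (381,216)/(309,145) has no collar, so it is the ring and stays where it is. Next I'll fit the poses.

```bash
cat > h.py <<'E'
import cv2,numpy as np
from scipy.optimize import least_squares
from scipy.spatial.transform import Rotation as R
from station import env
def proj(n,P):
    c=env.calibration(n); return cv2.projectPoints(np.asarray(P,float).reshape(-1,1,3),c['rvec'],c['tvec'],c['intrinsics'],None)[0].reshape(-1,2)
def cam(n):
    c=env.calibration(n); return -cv2.Rodrigues(c['rvec'])[0].T@c['tvec']
def lane(p):
    yaw=p[2]; return R.from_euler('ZY',[yaw,-np.pi/6]).as_matrix(),np.array([p[0],p[1],.05])
def lw(p,Q): M,t=lane(p); return np.asarray(Q)@M.T+t
E
python3 - <<'E'
from h import *
print(cam('top'),cam('side'))
# lane
T=np.array([[314,125.8],[349.4,129.6]]);TQ=[[.26,.045,0],[.26,-.045,0]]
# low: stop plate top edge (uphill side, z=24mm) seen from top
T2=np.array([[301.8,214],[333.8,218]]);T2Q=[[0,.045,.024],[0,-.045,.024]]
S=np.array([[291.4,169.5],[219,104.5]]);SQ=[[0,-.045,0],[.26,-.045,0]]
def f(p): return np.concatenate([(proj('top',lw(p,TQ))-T).ravel(),(proj('top',lw(p,T2Q))-T2).ravel(),(proj('side',lw(p,SQ))-S).ravel()])
r=least_squares(f,[.6,-.1,0.]);print('lane',r.x,np.degrees(r.x[2]),r.fun.round(1))
# bearing / others by segmentation-fit: circles centre
def fitc(ct,cs,h):
    # ct,cs: centres of race ellipse top edge z=h
    g=lambda p:np.concatenate([proj('top',[[p[0],p[1],h]])[0]-ct,proj('side',[[p[0],p[1],h]])[0]-cs])
    r=least_squares(g,[.5,.1]);return r.x,r.fun.round(1)
# race outline bottom crop: side cx ~ (142)/5+170, mid of disk z~7mm ; collar top ellipse (133,110)/5
print('bearing collar top side only', )
def ray(n,px,h):
    g=lambda p:proj(n,[[p[0],p[1],h]])[0]-px
    return least_squares(g,[.5,.1]).x
print('collar side',ray('side',np.array([170+133/5,290+110/5]),.04),'top race',ray('top',np.array([150+137/5,180+(382-250)/5]),.010))
print('ring',ray('top',np.array([352+152/5,190+134/5]),.02))
p=r.x;b=ray('side',np.array([170+133/5,290+110/5]),.04)
th=np.linspace(0,2*np.pi,60)
for n in('top','side'):
    im=cv2.imread(f'pics/{n}0.png')
    k=5;x0,y0,w,h_=(140,100,230,150) if n=='top' else (150,90,150,250); k=3 if n=='top' else 2.4
    o=cv2.resize(im[y0:y0+h_,x0:x0+w],None,fx=k,fy=k,interpolation=cv2.INTER_CUBIC)
    def dr(P,c): cv2.polylines(o,[np.int32((proj(n,P)+.5-[x0,y0])*k)],False,c,1)
    dr(lw(p,[[0,.045,0],[.26,.045,0],[.26,-.045,0],[0,-.045,0],[0,.045,0],[0,.045,.024],[0,-.045,.024],[0,-.045,0]]),(0,255,0))
    for rr,z in((.031,.0),(.031,.014),(.022,.04)): dr(np.c_[b[0]+rr*np.cos(th),b[1]+rr*np.sin(th),0*th+z],(0,0,255))
    cv2.imwrite(f'pics/ov_{n}.png',o)
E
```

```text
[0.35129925 0.00769331 1.40793055] [0.17181696 0.59923257 0.8132049 ]
lane [ 0.45854655 -0.09682953 -0.12248532] -7.017891997555274 [ 1.1 -1.6 -0.5 -0.8 -0.3  2.  -0.8  2.3 -0.1 -0.9 -1.2 -0.9]
bearing collar top side only
collar side [0.47828861 0.31814041] top race [0.48014498 0.31447208]
ring [ 0.45676689 -0.29059876]
```

View pics/ov_top.png

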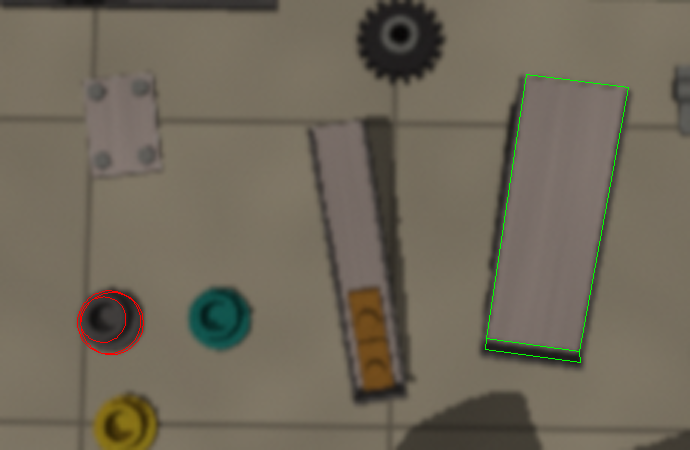

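View pics/ov_side.png

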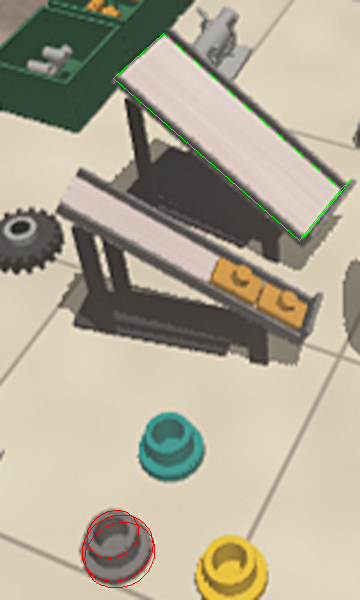

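```bash
cat >> h.py <<'E'
LANE=[.4585,-.0968,-.1225]
def down(yaw): return R.from_euler('xyz',[np.pi,0,yaw])
def lanerot(p=LANE): return R.from_matrix(lane(p)[0]@np.diag([1,-1,-1]))
def delta(pos,rot):
    s=env.state(); A=R.from_euler('xyz',s['tcp_rot'])
    print('t',round(s['time_s'],2),s['tool_pos'].round(4),s['tcp_rot'].round(3),'F',s['contact_force'].round(1),'gap',round(s['finger_gap'],4))
    print('shift cm',(A.inv().apply(np.array(pos)-s['tool_pos'])*100).round(2),'turn deg',np.degrees((A.inv()*rot).as_rotvec()).round(2))
E
python3 - <<'E'
from h import *
delta([.48,.3155,.15],down(np.pi/2))
E
```

```text
t 0.15 [ 0.258  -0.5412  0.2415] [-3.14  -0.     0.445] F [-0.4 -0.2  0.9] gap 0.0854
shift cm [ 56.9  -67.77   9.25] turn deg [-7.000e-02 -5.000e-02 -6.451e+01]
```

Call:
apply_moves:
  steps:
    - [100, 4.2, -5.0, 0, 0, 0, -5]
    - [100, 8.4, -10, 0, 0, 0, -10]
    - [100, 12.6, -15, 0, 0, 0, -15]
    - [100, 16.8, -20, 0, 0, 0, -20]
    - [100, 21, -25, 0, 0, 0, -24]
    - [100, 25.2, -30, 0, 0, 0, -29]
    - [100, 29.4, -35, 0, 0, 0, -34]
    - [100, 33.6, -40, 0, 0, 0, -38]
    - [100, 37.8, -45, 0, 0, 0, -43]
    - [100, 42, -50, 0, 0, 0, -48]

```text
time_s: 1.15
tool_pos: [0.3837, -0.0557, 0.2423]
tcp_rot: [3.141, -0.0, 1.286]
contact_force: [1.2, -0.1, 0.2]
finger_gap: 0.0851
```

```bash
python3 - <<'E'
from h import *
delta([.48,.3155,.15],down(np.pi/2))
E
```

```text
t 1.15 [ 0.3837 -0.0557  0.2423] [ 3.141 -0.     1.286] F [ 1.2 -0.1  0.2] gap 0.0851
shift cm [38.33 -1.2   9.23] turn deg [ 4.000e-02  1.000e-02 -1.634e+01]
```

Call:
apply_moves:
  steps:
    - [100, 0, 0, 0, 0, 0, 0]
    - [100, 0, 0, 0, 0, 0, 0]

```text
time_s: 1.35
tool_pos: [0.3838, -0.0564, 0.2422]
tcp_rot: [-3.141, 0.0, 1.286]
contact_force: [1.0, 0.1, -0.5]
finger_gap: 0.0853
```

```bash
python3 - <<'E'
from h import *
delta([.48,.3155,.15],down(np.pi/2))
E
```

```text
t 1.35 [ 0.3838 -0.0564  0.2422] [-3.141  0.     1.286] F [ 1.   0.1 -0.5] gap 0.0853
shift cm [38.4 -1.2  9.2] turn deg [-1.00e-02  2.00e-02 -1.63e+01]
```

Call:
apply_moves:
  steps:
    - [100, 38.4, -1.2, 0, 0, 0, -16.3]
    - [100, 38.4, -1.2, 0, 0, 0, -16.3]
    - [100, 38.4, -1.2, 0, 0, 0, -16.3]
    - [100, 38.4, -1.2, 0, 0, 0, -16.3]
    - [100, 38.4, -1.2, 0, 0, 0, -16.3]
    - [100, 38.4, -1.2, 0, 0, 0, -16.3]
    - [100, 38.4, -1.2, 0, 0, 0, -16.3]
    - [100, 38.4, -1.2, 4, 0, 0, -16.3]
    - [100, 38.4, -1.2, 9.2, 0, 0, -16.3]
    - [100, 38.4, -1.2, 9.2, 0, 0, -16.3]

```text
time_s: 2.35
tool_pos: [0.4783, 0.3104, 0.1422]
tcp_rot: [-3.13, 0.007, 1.565]
contact_force: [-0.8, -1.0, -1.2]
finger_gap: 0.0854
```

Call:
apply_moves:
  steps:
    - [100, 0, 0, 0, 0, 0, 0]

```text
time_s: 2.45
tool_pos: [0.4811, 0.3114, 0.1487]
tcp_rot: [-3.138, 0.003, 1.564]
contact_force: [0.7, -0.0, 0.9]
finger_gap: 0.0855
```

```bash
python3 - <<'E'
from h import *
delta([.48,.3155,.15],down(np.pi/2))
cv2.imwrite('pics/w1.png',env.read_camera('wrist')[:,:,::-1])
E
```

```text
t 2.45 [0.4811 0.3114 0.1487] [-3.138e+00  3.000e-03  1.564e+00] F [ 0.7 -0.   0.9] gap 0.0855
shift cm [ 0.41 -0.11 -0.13] turn deg [-0.23  0.15 -0.38]
```

View pics/w1.png

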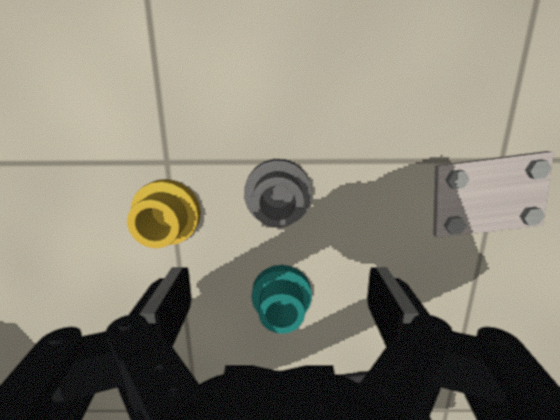

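The wrist view shows the grey collared bearing at (278,193), centred between the jaws. Yellow is at (160,215) and turquoise at (282,298). I'll measure the bearing with an enlarged crop.

```bash
cat >> h.py <<'E'
def wT(s):
    c=env.calibration('wrist'); T=np.eye(4);T[:3,:3]=R.from_euler('xyz',s['tcp_rot']).as_matrix();T[:3,3]=s['tool_pos']
    return T@c['tool_from_camera'],c['intrinsics']
def wproj(s,P):
    W,K=wT(s);V=np.linalg.inv(W);Q=np.asarray(P,float).reshape(-1,3)@V[:3,:3].T+V[:3,3];q=Q@K.T;return q[:,:2]/q[:,2:]
def circ(b,rr,z):
    th=np.linspace(0,2*np.pi,60);return np.c_[b[0]+rr*np.cos(th),b[1]+rr*np.sin(th),0*th+z]
E
python3 - <<'E'
from h import *
s=env.state()
im=cv2.imwrite('pics/w2.png',cv2.cvtColor(env.read_camera('wrist'),4)) ; im=cv2.imread('pics/w2.png'); print(s['tool_pos'],s['tcp_rot'])
o=cv2.resize(im[140:250,210:350],None,fx=5,fy=5,interpolation=cv2.INTER_CUBIC); o=cv2.convertScaleAbs(o,alpha=1.5)
cv2.imwrite('pics/w2raw.png',o)
b=[.480,.3155]
for rr,z in((.031,0),(.031,.014),(.022,.04)):
    cv2.polylines(o,[np.int32((wproj(s,circ(b,rr,z))+.5-[210,140])*5)],True,(0,0,255),1)
cv2.imwrite('pics/w2ov.png',o)
E
```

```text
[0.48247043 0.31226541 0.15130858] [-3.14155975e+00  3.81908601e-04  1.56425850e+00]
```

View pics/w2ov.png

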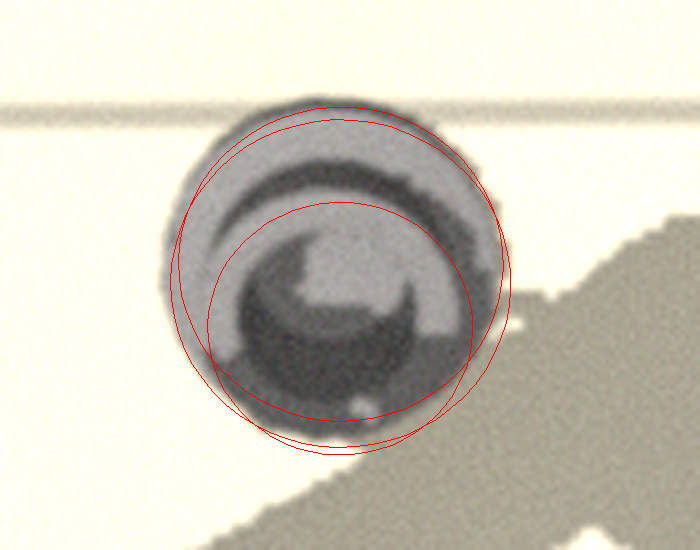

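```bash
python3 - <<'E'
from h import *
delta([.479,.3178,.0285],down(np.pi/2))
E
```

```text
t 2.55 [0.4833 0.3129 0.1529] [ 3.139e+00 -1.000e-03  1.564e+00] F [1.3 0.5 0.9] gap 0.0852
shift cm [ 0.47 -0.47 12.44] turn deg [ 0.16 -0.07 -0.37]
```

Call:
apply_moves:
  steps:
    - [80, 0.4, -0.3, 3.5, 0, 0, 0]
    - [80, 0.4, -0.3, 7, 0, 0, 0]
    - [80, 0.4, -0.3, 7, 0, 0, 0]
    - [80, 0.4, -0.3, 7, 0, 0, 0]
    - [80, 0.4, -0.3, 7, 0, 0, 0]

```text
time_s: 3.05
tool_pos: [0.4807, 0.3186, 0.084]
tcp_rot: [3.137, -0.002, 1.566]
contact_force: [0.1, -0.2, -0.1]
finger_gap: 0.0682
```

```bash
python3 - <<'E'
from h import *
delta([.479,.3178,.0285],down(np.pi/2))
E
```

```text
t 3.05 [0.4807 0.3186 0.084 ] [ 3.137e+00 -2.000e-03  1.566e+00] F [ 0.1 -0.2 -0.1] gap 0.0682
shift cm [-0.1  -0.2   5.55] turn deg [ 0.26 -0.14 -0.26]
```

Call:
apply_moves:
  steps:
    - [80, -0.1, -0.2, 1.5, 0, 0, 0]
    - [80, -0.1, -0.2, 3, 0, 0, 0]
    - [80, -0.1, -0.2, 4, 0, 0, 0]
    - [80, -0.1, -0.2, 4.8, 0, 0, 0]
    - [80, -0.1, -0.2, 5.2, 0, 0, 0]
    - [80, -0.1, -0.2, 5.2, 0, 0, 0]
    - [80, -0.1, -0.2, 5.2, 0, 0, 0]

```text
time_s: 3.75
tool_pos: [0.4766, 0.3171, 0.0284]
tcp_rot: [3.141, -0.0, 1.567]
contact_force: [-0.6, 0.1, -0.3]
finger_gap: 0.0684
```

```bash
python3 - <<'E'
from h import *
delta([.479,.3178,.0285],down(np.pi/2))
s=env.state();im=env.read_camera('wrist')[:,:,::-1].copy();si=env.read_camera('side')[:,:,::-1]
cv2.imwrite('pics/w3.png',np.hstack([im[80:400,100:460],cv2.resize(si[240:400,130:290],None,fx=2,fy=2)]))
E
```

```text
t 3.75 [0.4766 0.3171 0.0284] [ 3.141 -0.     1.567] F [-0.6  0.1 -0.3] gap 0.0684
shift cm [ 0.08  0.24 -0.01] turn deg [ 0.01 -0.   -0.21]
```

View pics/w3.png

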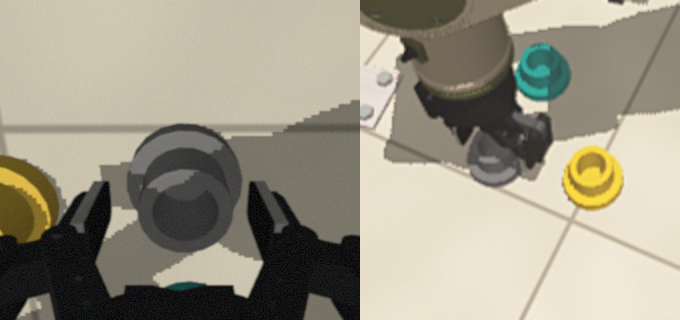

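The collar is centred between the pads, and the tips are clear of the yellow look-alike. I'll close now.

Call:
apply_moves:
  steps:
    - [80, 0.1, 0.2, 0, 0, 0, 0]
    - [60, 0.1, 0.2, 0, 0, 0, 0]
    - [30, 0.1, 0.2, 0, 0, 0, 0]
    - [0, 0.1, 0.2, 0, 0, 0, 0]
    - [0, 0.1, 0.2, 0, 0, 0, 0]
    - [0, 0.1, 0.2, 0, 0, 0, 0]
    - [0, 0.1, 0.2, 0, 0, 0, 0]

```text
time_s: 4.55
tool_pos: [0.479, 0.3182, 0.0291]
tcp_rot: [3.14, -0.001, 1.567]
contact_force: [-0.0, -1.3, 5.4]
finger_gap: 0.0423
```

Call:
apply_moves:
  steps:
    - [0, 0, 0, -1, 0, 0, 0]
    - [0, 0, 0, -3, 0, 0, 0]
    - [0, 0, 0, -6, 0, 0, 0]
    - [0, 0, 0, -10, 0, 0, 0]
    - [0, 0, 0, -14, 0, 0, 0]
    - [0, 0, 0, -18, 0, 0, 0]
    - [0, 0, 0, -22, 0, 0, 0]
    - [0, 0, 0, -25, 0, 0, 0]
    - [0, 0, 0, -25, 0, 0, 0]

```text
time_s: 5.45
tool_pos: [0.4801, 0.3189, 0.2841]
tcp_rot: [3.134, -0.004, 1.567]
contact_force: [1.0, 0.9, -2.8]
finger_gap: 0.0418
```

```bash
python3 - <<'E'
from h import *
s=env.state();im=env.read_camera('wrist')[:,:,::-1].copy();si=env.read_camera('side')[:,:,::-1]
cv2.imwrite('pics/w4.png',np.hstack([im[80:400,100:460],si[80:400,100:460]]))
M,t=lane(LANE)
for h in(.08,):
    delta(M@[.185,0,h+.0285]+t,lanerot())
delta([.58,-.11,.30],lanerot())
E
```

```text
t 5.55 [0.4782 0.3178 0.2777] [-3.141  0.     1.567] F [-0.8 -0.2 -5.1] gap 0.042
shift cm [-42.72   8.71   4.13] turn deg [-25.29  22.46  94.35]
t 5.55 [0.4782 0.3178 0.2777] [-3.141  0.     1.567] F [-0.8 -0.2 -5.1] gap 0.042
shift cm [-42.74  10.34  -2.22] turn deg [-25.29  22.46  94.35]
```

View pics/w4.png

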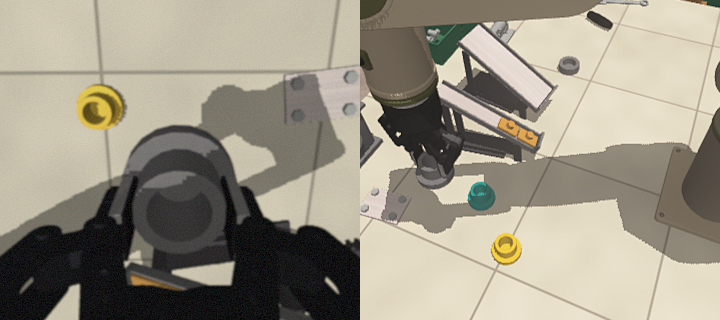

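Call:
apply_moves:
  steps:
    - [0, -4, 1, -0.5, -2, 1.8, 7.5]
    - [0, -8, 2, -1, -4, 3.6, 15]
    - [0, -12, 3, -1.5, -6, 5.4, 22.5]
    - [0, -16, 4, -2, -8, 7.2, 30]
    - [0, -20, 5, -2.2, -10, 9, 37.5]
    - [0, -24, 6, -2.2, -12, 10.8, 45]
    - [0, -28, 7, -2.2, -14, 12.6, 52.5]
    - [0, -32, 8, -2.2, -16, 14.4, 60]
    - [0, -36, 9, -2.2, -18, 16.2, 67.5]
    - [0, -40, 10, -2.2, -20, 18, 75]

```text
time_s: 6.55
tool_pos: [0.5753, -0.0839, 0.2959]
tcp_rot: [3.066, -0.426, 0.245]
contact_force: [1.1, 1.2, -4.5]
finger_gap: 0.0422
```

Call:
apply_moves:
  steps:
    - [0, 0, 0, 0, 0, 0, 0]
    - [0, 0, 0, 0, 0, 0, 0]

```text
time_s: 6.75
tool_pos: [0.5751, -0.083, 0.296]
tcp_rot: [3.066, -0.424, 0.25]
contact_force: [-0.4, 0.4, -3.9]
finger_gap: 0.0423
```

```bash
python3 - <<'E'
from h import *
delta([.58,-.11,.30],lanerot())
E
```

```text
t 6.75 [ 0.5751 -0.083   0.296 ] [ 3.066 -0.424  0.25 ] F [-0.4  0.4 -3.9] gap 0.0423
shift cm [-0.02  2.76 -0.24] turn deg [-5.43  4.94 19.18]
```

Call:
apply_moves:
  steps:
    - [0, 0, 1, 0, -2, 1.8, 7]
    - [0, 0, 2, -0.1, -4, 3.6, 14]
    - [0, 0, 2.8, -0.2, -5.4, 4.9, 19.2]
    - [0, 0, 2.8, -0.2, -5.4, 4.9, 19.2]
    - [0, 0, 2.8, -0.2, -5.4, 4.9, 19.2]

```text
time_s: 7.25
tool_pos: [0.5816, -0.1083, 0.3026]
tcp_rot: [3.141, -0.526, -0.116]
contact_force: [-0.2, -0.2, -3.9]
finger_gap: 0.0423
```

```bash
python3 - <<'E'
from h import *
M,t=lane(LANE)
delta(M@[.185,0,.04+.0285]+t,lanerot())
im=env.read_camera('wrist')[:,:,::-1].copy();si=env.read_camera('side')[:,:,::-1]
cv2.imwrite('pics/w5.png',np.hstack([im[0:420,80:480],si[0:420,100:460]]))
E
```

```text
t 7.25 [ 0.5816 -0.1083  0.3026] [ 3.141 -0.526 -0.116] F [-0.2 -0.2 -3.9] gap 0.0423
shift cm [-4.86  0.35  8.83] turn deg [-0.13 -0.16  0.32]
```

View pics/w5.png

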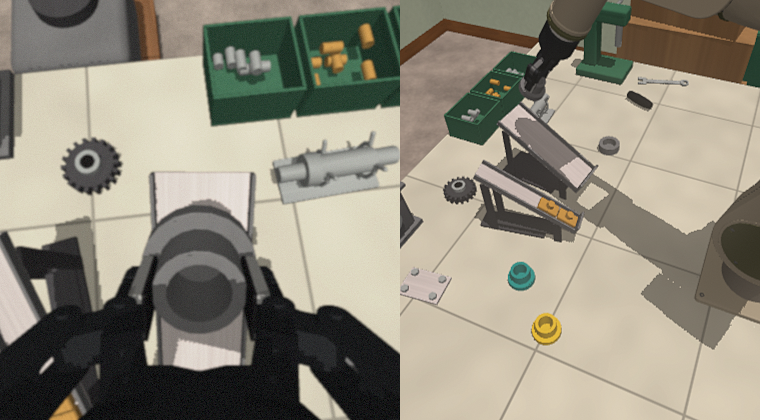

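Call:
apply_moves:
  steps:
    - [0, -1.5, 0.1, 3, 0, 0, 0]
    - [0, -3, 0.2, 6, 0, 0, 0]
    - [0, -4.5, 0.3, 8.5, 0, 0, 0.3]
    - [0, -4.9, 0.3, 8.8, 0, 0, 0.3]
    - [0, -4.9, 0.3, 8.8, 0, 0, 0.3]
    - [0, -4.9, 0.3, 8.8, 0, 0, 0.3]

```text
time_s: 7.95
tool_pos: [0.5851, -0.1133, 0.2059]
tcp_rot: [-3.14, -0.532, -0.126]
contact_force: [0.3, 0.1, -3.2]
finger_gap: 0.0421
```

```bash
python3 - <<'E'
from h import *
M,t=lane(LANE)
delta(M@[.185,0,.003+.0285]+t,lanerot())
s=env.state();im=env.read_camera('wrist')[:,:,::-1].copy();si=env.read_camera('side')[:,:,::-1].copy()
P=lw(LANE,[[0,.045,0],[.26,.045,0],[.26,-.045,0],[0,-.045,0]])
i2=cv2.polylines(im.copy(),[np.int32(wproj(s,P[1:3])+.5)],False,(0,255,0),1)
cv2.imwrite('pics/w6.png',np.hstack([i2[0:420,80:480],cv2.resize(si[60:270,160:360],None,fx=2,fy=2)]))
print(wproj(s,P[1:3]))
E
```

```text
t 7.95 [ 0.5851 -0.1133  0.2059] [-3.14  -0.532 -0.126] F [ 0.3  0.1 -3.2] gap 0.0421
shift cm [-0.38 -0.09  3.97] turn deg [ 0.01 -0.5  -0.16]
[[207.17478176 122.12320527]
 [347.35105813 121.7221412 ]]
```

View pics/w6.png

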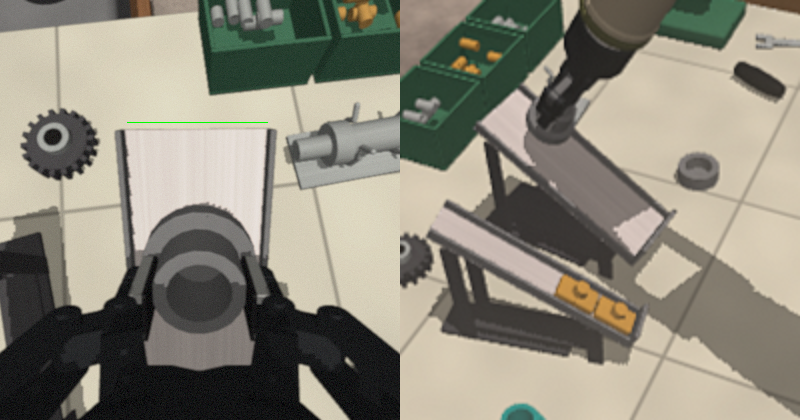

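Laterally the chute matches the fit: edges at columns 128 and 268 as predicted. The upper edge is about 7 px off, roughly 6 mm along the slope, which does no harm. I'll lower the bearing to just above the sheet and feel for contact.

Call:
apply_moves:
  steps:
    - [0, -0.2, -0.1, 1.2, 0, -0.4, 0]
    - [0, -0.3, -0.1, 2.4, 0, -0.4, 0]
    - [0, -0.4, -0.1, 3.2, 0, -0.4, 0]
    - [0, -0.4, -0.1, 3.5, 0, -0.4, 0]
    - [0, -0.4, -0.1, 3.5, 0, -0.4, 0]
    - [0, -0.4, -0.1, 3.5, 0, -0.4, 0]

```text
time_s: 8.65
tool_pos: [0.5983, -0.1138, 0.1715]
tcp_rot: [-3.139, -0.523, -0.127]
contact_force: [0.5, -0.3, -4.1]
finger_gap: 0.0419
```

```bash
python3 - <<'E'
from h import *
M,t=lane(LANE)
delta(M@[.185,0,.0+.0285]+t,lanerot())
s=env.state();im=env.read_camera('wrist')[:,:,::-1].copy();si=env.read_camera('side')[:,:,::-1].copy()
cv2.imwrite('pics/w7.png',np.hstack([im[0:420,80:480],cv2.resize(si[80:185,180:280],None,fx=4,fy=4)]))
E
```

```text
t 8.65 [ 0.5983 -0.1138  0.1715] [-3.139 -0.523 -0.127] F [ 0.5 -0.3 -4.1] gap 0.0419
shift cm [0.23 0.02 0.63] turn deg [-0.01  0.05 -0.21]
```

View pics/w7.png

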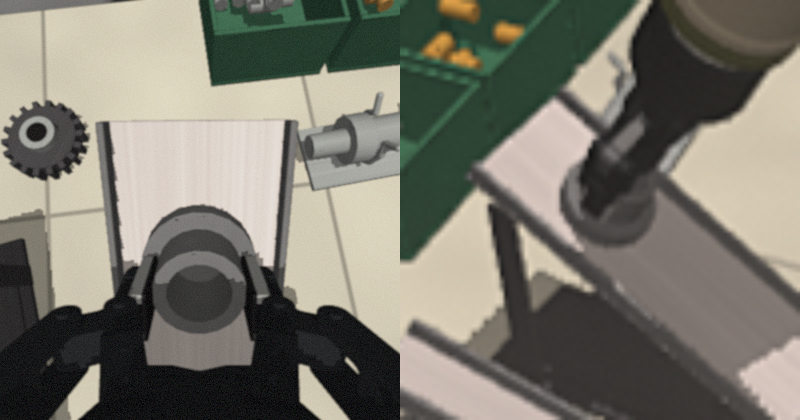

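Call:
apply_moves:
  steps:
    - [0, 0.1, 0, 0.2, 0, 0, 0]
    - [0, 0.2, 0, 0.4, 0, 0, 0]
    - [0, 0.2, 0, 0.4, 0, 0, 0]
    - [0, 0.2, 0, 0.4, 0, 0, 0]

```text
time_s: 9.15
tool_pos: [0.6022, -0.1144, 0.1692]
tcp_rot: [-3.14, -0.523, -0.127]
contact_force: [-1.5, -0.3, -1.2]
finger_gap: 0.0424
```

Call:
apply_moves:
  steps:
    - [0, 0, 0, 0.1, 0, 0, 0]
    - [0, 0, 0, 0.1, 0, 0, 0]
    - [0, 0, 0, 0.1, 0, 0, 0]

```text
time_s: 9.45
tool_pos: [0.6025, -0.1144, 0.1693]
tcp_rot: [-3.14, -0.523, -0.126]
contact_force: [-15.0, 1.6, 10.0]
finger_gap: 0.0423
```

Call:
apply_moves:
  steps:
    - [0, 0, 0, 0.1, 0, 0, 0]
    - [0, 0, 0, 0.1, 0, 0, 0]
    - [0, 0, 0, 0.1, 0, 0, 0]

```text
time_s: 9.75
tool_pos: [0.6031, -0.1145, 0.1695]
tcp_rot: [-3.14, -0.524, -0.126]
contact_force: [-25.4, 3.5, 20.3]
finger_gap: 0.0419
```

The bearing is touching the sheet. I'll relieve the pressure before letting go.

Call:
apply_moves:
  steps:
    - [0, 0, 0, -0.2, 0, 0, 0]
    - [0, 0, 0, -0.2, 0, 0, 0]
    - [0, 0, 0, -0.2, 0, 0, 0]

```text
time_s: 10.05
tool_pos: [0.602, -0.1143, 0.169]
tcp_rot: [-3.139, -0.523, -0.127]
contact_force: [-6.6, -0.2, 2.9]
finger_gap: 0.0423
```

```bash
python3 - <<'E'
from h import *
M,t=lane(LANE);s=env.state()
print('lane coords of tcp',M.T@(s['tool_pos']-t)); delta(M@[.185,0,.0+.0285]+t,lanerot())
E
```

```text
lane coords of tcp [1.84698451e-01 1.65279647e-04 3.08048548e-02]
t 10.05 [ 0.602  -0.1143  0.169 ] [-3.139 -0.523 -0.127] F [-6.6 -0.2  2.9] gap 0.0423
shift cm [0.03 0.02 0.23] turn deg [-0.    0.05 -0.21]
```

Call:
apply_moves:
  steps:
    - [0, 0, 0, -0.05, 0, 0, 0]
    - [90, 0, 0, -0.05, 0, 0, 0]
    - [90, 0, 0, -0.05, 0, 0, 0]
    - [90, 0, 0, -0.05, 0, 0, 0]
    - [90, 0, 0, -0.05, 0, 0, 0]
    - [90, 0, 0, -0.05, 0, 0, 0]

```text
time_s: 10.65
tool_pos: [0.6018, -0.1143, 0.1694]
tcp_rot: [-3.139, -0.523, -0.127]
contact_force: [-1.7, -0.1, 0.0]
finger_gap: 0.0766
```

```bash
python3 - <<'E'
from h import *
im=env.read_camera('wrist')[:,:,::-1].copy();si=env.read_camera('side')[:,:,::-1].copy()
cv2.imwrite('pics/w8.png',np.hstack([im[0:420,80:480],cv2.resize(si[80:220,180:310],None,fx=3,fy=3)]))
E
```

```text
(no output)
```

View pics/w8.png

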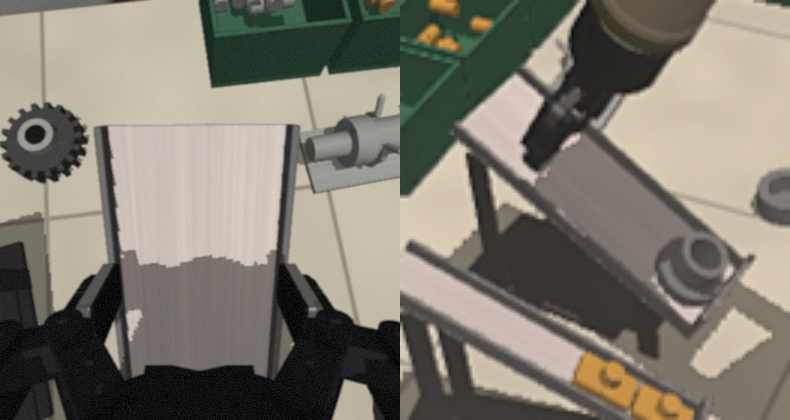

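The side view shows the bearing slid down to the stop, collar up (about (695,265) in the crop), and the jaws are empty. I'll retract and check that it is at rest and centred.

Call:
apply_moves:
  steps:
    - [90, 0, 0, -2, 0, 0, 0]
    - [90, 0, 0, -4, 0, 0, 0]
    - [90, 0, 0, -7, 0, 0, 0]
    - [90, 0, 0, -10, 0, 0, 0]
    - [90, 0, 0, -10, 0, 0, 0]
    - [90, 0, 0, -10, 0, 0, 0]
    - [90, 0, 0, -10, 0, 0, 0]
    - [90, 0, 0, -10, 0, 0, 0]

```text
time_s: 11.55
tool_pos: [0.5517, -0.1079, 0.2541]
tcp_rot: [-3.139, -0.52, -0.127]
contact_force: [0.5, -0.4, -0.7]
finger_gap: 0.0768
```

```bash
python3 - <<'E'
from h import *
def c3(y,rr,z):
    c=circ([.031,y],rr,z); return lw(LANE,c)
si=env.read_camera('side')[:,:,::-1].copy();ti=env.read_camera('top')[:,:,::-1].copy()
x0,y0,k=230,110,5
a=cv2.resize(si[y0:y0+100,x0:x0+100],None,fx=4,fy=4,interpolation=2);b=cv2.resize(ti[150:250,290:390],None,fx=4,fy=4,interpolation=2);b=cv2.convertScaleAbs(b,alpha=1.6)
for z,rr in((0,.031),(.014,.031),(.04,.022)):
    cv2.polylines(a,[np.int32((proj('side',c3(0,rr,z))+.5-[x0,y0])*4)],True,(0,0,255),1)
cv2.imwrite('pics/f1.png',np.hstack([a,b]))
E
```

```text
(no output)
```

View pics/f1.png

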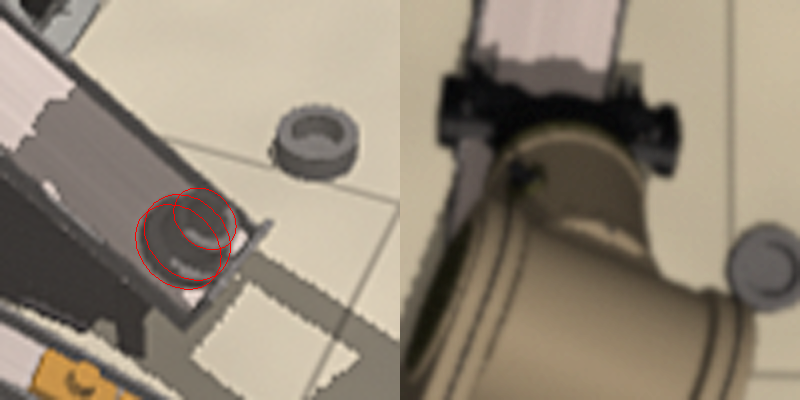

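```bash
python3 - <<'E'
from station import env
print(env.sign_off())
E
```

```text
the job is handed in; nothing more can be done
None
```

The bearing is resting collar up against the stop of the wide chute, and I have handed the job in; the hand-in gives no verdict.

**What I did:** I picked out the grey collared bearing and gripped it by the collar. I tilted it to the 30° slope and set it on the sheet about 185 mm from the stop, on the centre line. I eased off the pressure and opened the jaws, and it slid down by itself. The job took about 11.7 s of the 42 s allowed.

**Last checks:**
- **Bearing:** in the side view after retracting, an outline drawn flat at x = 31 mm, y = 0 fits it closely.
- **Gripper:** the jaws are empty and clear of the bearing.
- **Ring:** it looks unmoved by eye; I did not measure it again.

**Checks that disagreed or were missing:**
- **Chute position:** the wrist view put the chute's upper edge about 6 mm from my fitted position along the slope. It does not matter where the bearing was released.
- **Contact force:** the force reading rose to about 33 N as I pressed the bearing against the sheet, below the 120 N wrist limit. It was a few newtons when I let go.
- **Top view:** the arm hid the bearing there, so the final check rests on the side camera alone.

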